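# Shut and lock the battery cover of a data logger

### The job

The battery cover of the data logger on the table has been left open. Swing it shut, then push its sprung wing stud in until you feel it meet its rubber stop, without forcing it, and turn it clockwise (seen from above) about a quarter turn to its end so that it locks and stays in when you let go. Leave the other things on the table where they are.

Things in the scene. Friction and masses are not known exactly. Their poses are not given: they have to be found in the camera images.
- logger: grey low case, 150 (x) x 190 (y) x 58 mm high, fixed to the table. Origin: centre of its underside; x points away from its front, z up. The battery bay, open at the top, is in its right (-y) two thirds; a small display and two keys are on the left third. The white cover over the bay is hinged on the far (+x) side along y; hinge line at x +64, z +60 mm, cover centred at y -23 mm
- cover (a joint): angle of the cover, a white plate 122 (x, from the hinge toward the front) x 126 x 4 mm: 0 = shut and level (top face 62 mm above the table), grows as its front edge swings up, to 1.25 rad. Its stiff hinge (0.16 N m friction) keeps it where it is left; 2 to 3 N near the front edge moves it, and the shut stop at 0 is firm
- cover_edge (a point): point on the cover's top face, 110 mm from the hinge line (14 mm behind its front edge) and 42 mm to the left (+y) of the stud's axis: a clear place to press the cover shut. z of the frame is the outward normal of the cover, y runs along the hinge
- cover_hinge (a point): point on the cover's hinge line, in its middle; the point's frame turns with the cover
- stud_grip (a point): middle of the steel wing of the stud, on its axis, 88 mm from the hinge line on the cover's midline. Wing 30 mm long (x of this frame), 10 thick (y: grip across this), 24 high (12 above and below this point). z: stud axis, outward. Cover shut, stud out: 35 mm above the cover's top face, wing's lower edge at 23 mm; below it only a thin shank (14 mm washer). Moves and turns with the stud
- stud_push (a joint): m the stud is pushed in: 0 = fully out, held by a damped spring of 4 N plus 0.2 N per mm. Cover shut, its cross-pin passes a slotted strike and can turn under it after 6.5 to 16.5 mm; this differs each time and cannot be seen. 0.5 mm deeper it meets a rubber stop (12 N per mm): a sudden rise in force. Turned to its end and let go, it springs out 1.8 mm into its seat and stays (4.7 to 14.7 mm in)
- stud_turn (a joint): turn of the stud, rad: 0 = as at the start (wing at right angles to the hinge, pin in line with the slot), grows clockwise seen from above to its stop at 1.42, where it locks and cannot turn back. 0.03 N m friction, no spring. Inside the slot (not pushed deep enough) it turns no more than about 0.3 rad
- stud_pin: steel cross-pin 16x3x3 mm at the inner end of the stud, hidden under the cover; origin at its middle, 48.5 mm below the grip point, its length along the wing. More than 12 N on it damages the stop
- vial_box: partitioned carton of ten capped vials, 57x133x48 mm; origin at the centre of its underside. A bystander, not to be moved
- diluent_1: small bottle, 33 diameter x 58 mm; origin at the centre of its underside. A bystander, not to be moved
- diluent_2: small bottle, 33 diameter x 58 mm; origin at the centre of its underside. A bystander, not to be moved
- forceps: steel tweezers, 15x131x9 mm; origin at the centre of its underside. A bystander, not to be moved
- marker_violet: marker pen, 12x137x14 mm; origin at the centre of its underside. A bystander, not to be moved
- sachet_stack_1: stack of flat sachets, 55x66x13 mm; origin at the centre of its underside. A bystander, not to be moved

How it is judged:
By the outcome, as a careful person would: the job done as asked, in the order asked, and still so for the second after the job is handed in, with the robot touching nothing.
It also fails if it takes over 64 s, if anything falls off the work surface, if the arm or the gripper's body presses on something with over 40 N, if the wrist force passes 120 N, or if a joint passes its speed limit or range.

### The arm

A 6-joint arm with a two-finger parallel gripper is mounted at the origin on a cart in front of the work surface, level with it; the furniture and walls round the work are solid. World frame = base frame: x ahead of the robot, y to its left, z up, the work surface at z = 0. Lengths are in m, angles in rad, forces in N, time in s.
With the tool pointing down it reaches from about 0.3 to 0.875 m from the base axis. Payload 6.4 kg.
Tool frame: the origin (TCP) lies between the finger pads; the fingertips stand ctrl.tip_extent ahead of it and the grasp point (between the pads) is the TCP (ctrl.tip_extent is the distance from the TCP to the fingertips, in m); z points along the fingers, y is the line along which they close (so a half turn about z gives the same grasp; the last joint's range is limited). The gripper opens to 85 mm and grips with 20 to 120 N. Pads are 22 mm wide; open, the fingers measure 114 mm over their backs; the gripper's body (76 mm by 85 mm) begins 54 mm behind the grasp point. The pads swing forward as they close: fully open they stand 13 mm farther back than shut.
Start: joints at [-1.354, 0.181, 1.607, -0, 1.354, -0.206], TCP at [0.236, -0.524, 0.25] pointing down, gripper open.
Joint ranges: [-2.99, 2.99], [-0.89, 2.07], [0.3, 2.58], [-1.14, 4.28], [0, 2.63], [-3.12, 3.12]. Speed limits (rad/s): [2.57, 2.57, 3.01, 3.14, 3.14, 3.14].

### API

Orientations are given as a unit quaternion [w, x, y, z].
In Python, from bench import ctrl gives the robot as it stands.
- The arm moves only by the tool send_rows, never from a script. Its arguments are lists of equal length, an entry for each row: "dr": the turn, a rotation vector about the tool's x, y, z in units of 6 degrees (1.0 is 6 degrees), a list of three; "xyz": the shift along the tool's x, y, z in cm, a list of three; "jaw": the opening in per cent of the stroke, from 0 (shut) to 100 (fully open). In form: {"dr": [[wx, wy, wz], ...], "xyz": [[dx, dy, dz], ...], "jaw": [jaw, ...]}. A call has exactly 8 rows; each row is the pose to reach, as a shift and turn from the pose commanded when the call began, along the tool's axes at that moment; what a row does not reach only later rows make up. A row lasts 1/8 s, in which the tool goes at most 62.5 mm and 10.7 degrees, less where a joint would pass 70% of its speed; a pose out of reach is approached as far as the arm can. A call with a gripper value outside its range is refused whole. The fingers move at their own pace and stop on an object; the grip force is fixed at half the most. Time passes only in rows, so rows that repeat a pose let the fingers close, or fill a call up. It gives the time, the measured TCP pose, the force, the opening and the grip force at its end, in the units of the state.
- ctrl.get_obs(): the state, without advancing time (a new reading comes with each control period).
- ctrl.camera(name): name is "scene" or "top"; returns the picture (480x640x3 uint8, red, green, blue); there is no depth.
- ctrl.calibration(name): a dict with "camera_matrix" (3x3 intrinsics, pixels), "world_from_camera" (4x4, takes a point from camera to world coordinates). Camera axes: x right, y up, looking along -z (the intrinsics and any distortion apply to the point x, -y, -z); pixel columns grow to the right and rows downward; lengths in m; the calibration is good to about 2 mm. A picture is of the moment at which its call begins. calibration takes no time and is no camera call.
- ctrl.hand_in(): hands the job in; it is judged then, once.
The state is a dict: "time_s": time; "q": joint angles; "dq": joint speeds; "joint_efforts": joint torques, N m; "eef_pos": TCP position; "eef_rot": TCP orientation; "wrist_force": force on the tool from outside, world axes, zero at the start; "torque": the same for the moment, N m; "opening": opening from 0.0 (shut) to 1.0 (fully open); "grasp_force": force on a finger pad.
Only numpy, scipy, OpenCV 4.12 (cv2) and the standard library are available. Lean on these libraries where they do the work, as an engineer would, in place of code of your own. Each camera call takes 0.05 s, during which the arm holds its last target. There are 200 camera calls.

## Working session

There is one attempt and no reset: what is moved stays moved. The work goes in short steps, Python scripts to look and compute and a tool call to move; the robot and the scene stay as the last step left them, time stands still between calls to the robot, and variables do not carry over. Pictures are saved under pics/ and viewed, at most 10 in all, crops included, and the job is handed in when it is done.

Besides the shell and the picture viewer there is one more tool, called after "Emit:" as name(argument=value, ...) on one line, values as JSON. send_rows: Moves the arm, as the interface text tells. Its arguments: {"type":"object","properties":{"dr":{"type":"array","items":{"type":"array","items":{"type":"number"}}},"xyz":{"type":"array","items":{"type":"array","items":{"type":"number"}}},"jaw":{"type":"array","items":{"type":"number"}}},"required":["dr","xyz","jaw"]}

```bash
mkdir -p pics; python3 - <<'E'
from bench import ctrl
import cv2,numpy as np
np.set_printoptions(precision=4,suppress=True)
for n in("scene","top"):
    im=ctrl.camera(n); cv2.imwrite(f"pics/{n}0.png",im[...,::-1])
    c=ctrl.calibration(n); print(n,c)
print(ctrl.get_obs(),ctrl.tip_extent)
E
```

```text
scene {'camera_matrix': array([[592.8845,   0.    , 327.0766],
       [  0.    , 592.8845, 236.5293],
       [  0.    ,   0.    ,   1.    ]]), 'world_from_camera': array([[-0.5543,  0.4549, -0.6971, -0.2313],
       [-0.8321, -0.2842,  0.4762,  0.6379],
       [ 0.0185,  0.844 ,  0.536 ,  0.7097],
       [ 0.    ,  0.    ,  0.    ,  1.    ]])}
top {'camera_matrix': array([[454.658 ,   0.    , 322.5906],
       [  0.    , 454.658 , 239.4342],
       [  0.    ,   0.    ,   1.    ]]), 'world_from_camera': array([[-0.0109,  0.9829, -0.1838,  0.388 ],
       [-0.9993, -0.0173, -0.0331,  0.0884],
       [-0.0357,  0.1834,  0.9824,  1.0532],
       [ 0.    ,  0.    ,  0.    ,  1.    ]])}
{'time_s': 0.1, 'q': array([-1.3543,  0.1815,  1.6079,  0.    ,  1.3538, -0.2063]), 'dq': array([ 0.0007, -0.0013, -0.001 , -0.0005,  0.0003, -0.0003]), 'joint_efforts': array([ -0.0001, -44.5876, -35.2239,  -0.0002,   0.0041,   0.    ]), 'eef_pos': array([ 0.2359, -0.5239,  0.2495]), 'eef_rot': array([-0.0008,  0.9777,  0.2098,  0.    ]), 'wrist_force': array([ 0.0389,  0.4128, -0.4792]), 'torque': array([ 0.0341,  0.0537, -0.016 ]), 'grasp_force': 0.0, 'opening': 0.9977245669970634} 0.019
```

View pics/scene0.png

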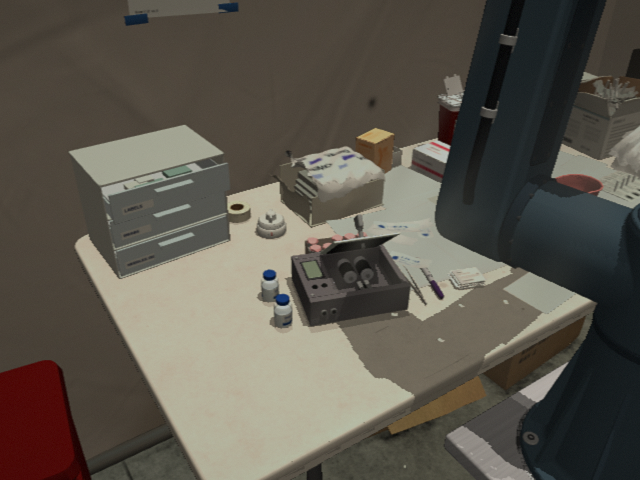

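View pics/top0.png

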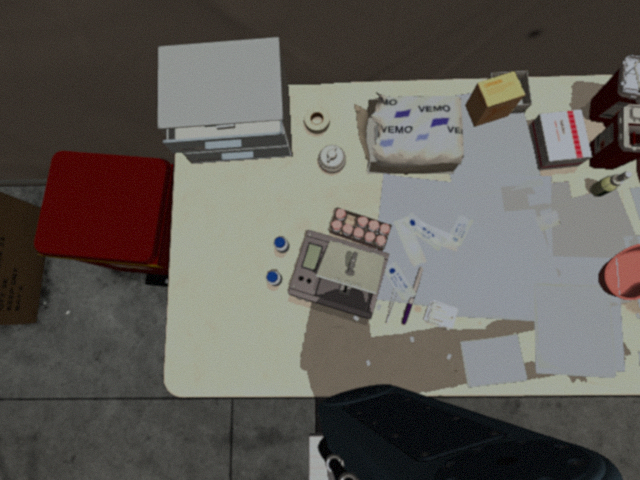

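The logger sits at about (340,275) in top and (350,285) in scene. Its cover is open and the stud is near (349,262) in top and (360,222) in scene. I'll enlarge both views.

```bash
python3 - <<'E'
import cv2,numpy as np
a=cv2.imread("pics/top0.png")[220:330,260:420]; b=cv2.imread("pics/scene0.png")[205:335,280:420]
a=cv2.resize(a,None,fx=5,fy=5,interpolation=cv2.INTER_CUBIC); b=cv2.resize(b,None,fx=4.5,fy=4.5,interpolation=cv2.INTER_CUBIC)
cv2.imwrite("pics/ca.png",cv2.convertScaleAbs(a,alpha=1.5)); cv2.imwrite("pics/cb.png",cv2.convertScaleAbs(b,alpha=1.8))
E
```

```text
(no output)
```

View pics/ca.png

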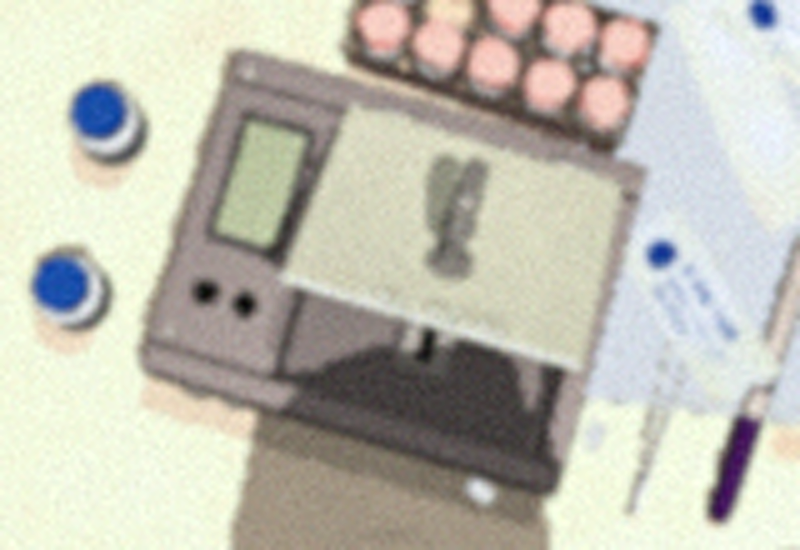

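View pics/cb.png

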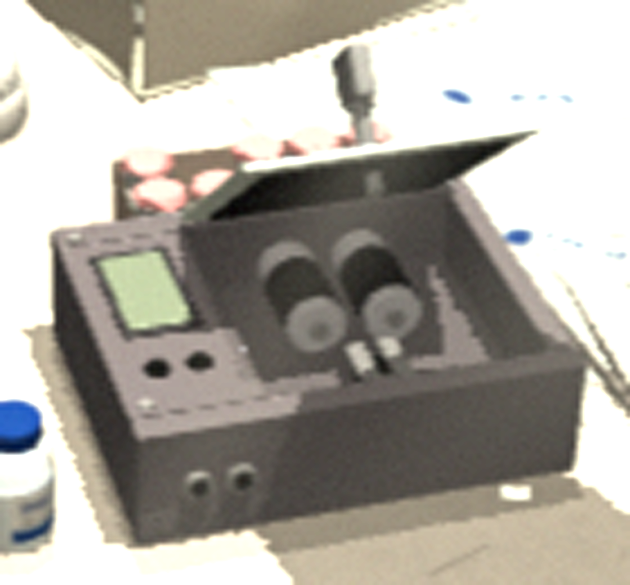

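```bash
cat >h.py <<'E'
import numpy as np
from bench import ctrl
np.set_printoptions(precision=4,suppress=True)
def ray(n,px):
    c=ctrl.calibration(n);K=c["camera_matrix"];T=c["world_from_camera"]
    v=np.linalg.inv(K)@[px[0],px[1],1]; d=T[:3,:3]@[v[0],-v[1],-v[2]]
    return T[:3,3],d/np.linalg.norm(d)
def plane(n,px,z):
    o,d=ray(n,px); return o+d*(z-o[2])/d[2]
def proj(n,p):
    c=ctrl.calibration(n);T=c["world_from_camera"]
    v=T[:3,:3].T@(np.asarray(p)-T[:3,3]); u=c["camera_matrix"]@[v[0],-v[1],-v[2]]; return u[:2]/u[2]
def two(a,b):
    (o1,d1),(o2,d2)=ray("top",a),ray("scene",b)
    s=np.linalg.lstsq(np.c_[d1,-d2],o2-o1,rcond=None)[0]
    p,q=o1+s[0]*d1,o2+s[1]*d2; return (p+q)/2,np.linalg.norm(p-q)
E
python3 - <<'E'
from h import *
t=lambda x,y:(260+x/5-.4,220+y/5-.4); s=lambda x,y:(280+x/4.5-.4,205+y/4.5-.4)
for n,p in dict(BL=(232,52),BR=(643,165),FR=(556,465),FL=(145,350),FR2=(552,492),FL2=(143,375)).items(): print(n,plane("top",t(*p),.058))
for n,p in dict(BL=(55,230),FL=(137,437),FR=(583,360)).items(): print("s",n,plane("scene",s(*p),.058))
for n,p in dict(FL0=(140,542),FR0=(572,470)).items(): print("s",n,plane("scene",s(*p),0))
print("t FL0",plane("top",t(143,375),0),plane("top",t(552,492),0))
print("stud top",two(t(472,165),s(355,52)))
print("cover FL",two(t(285,280),s(248,168)),"FR",two(t(580,365),s(535,133)))
E
```

```text
BL [0.5964 0.1588 0.058 ]
BR [ 0.5422 -0.0225  0.058 ]
FR [0.412  0.0197 0.058 ]
FL [0.4638 0.1976 0.058 ]
FR2 [0.4006 0.0218 0.058 ]
FL2 [0.453  0.1984 0.058 ]
s BL [0.5947 0.1558 0.058 ]
s FL [0.4553 0.2019 0.058 ]
s FR [0.4005 0.0225 0.058 ]
s FL0 [0.4591 0.1978 0.    ]
s FR0 [0.4007 0.0213 0.    ]
t FL0 [0.4567 0.2048 0.    ] [0.4013 0.0179 0.    ]
stud top (array([0.527 , 0.0537, 0.1499]), np.float64(0.006269825074599587))
cover FL (array([0.4848, 0.132 , 0.1422]), np.float64(0.0002566665087094287)) FR (array([0.4498, 0.0149, 0.138 ]), np.float64(0.0011060207519156665))
```

Poses from the rays: the logger centre is about (0.498, 0.089), yaw -0.296, and the cover angle is about 0.74 rad. I'll move toward a hover above the cover edge with the jaws shut.

Emit:
send_rows(dr=[[0,0,-1.6],[0,0,-3.2],[0,0,-4.8],[0,0,-6.4],[0,0,-8],[0,0,-9.6],[0,0,-11.2],[0,0,-12.8]], xyz=[[4.3,-4,0],[8.6,-8,0],[12.9,-12,0],[17.2,-16,0],[21.5,-20,0],[25.8,-24,0],[30.1,-28,0],[34.4,-32,0]], jaw=[0,0,0,0,0,0,0,0])

```text
time_s: 1.1
eef_pos: [0.4186, -0.0895, 0.2503]
eef_rot: [0.0, 0.634, 0.773, 0.0]
wrist_force: [1.0, -1.0, -0.2]
opening: -0.001
grasp_force: 0.0
```

```bash
cat >>h.py <<'E'
from scipy.spatial.transform import Rotation as R
C=np.array([.4982,.0894]);YAW=-.296
def w(lx,ly,z):
    c,s=np.cos(YAW),np.sin(YAW); return np.array([C[0]+lx*c-ly*s,C[1]+lx*s+ly*c,z])
def goto(p,yaw):
    "cm and 6-degree units in the tool frame"
    o=ctrl.get_obs(); q=o["eef_rot"]; A=R.from_quat([q[1],q[2],q[3],q[0]])
    B=R.from_euler("z",yaw)*R.from_euler("x",np.pi)
    return A.inv().apply(p-o["eef_pos"])*100,np.degrees((A.inv()*B).as_rotvec())/6,o["eef_pos"],o["q"],o["wrist_force"],o["time_s"]
E
python3 -c "
from h import *
print(*goto(w(-.005,.019,.175),np.pi-.296))"
```

```text
[17.8934 11.7729  7.5261] [  0.0012   0.0036 -10.2862] [ 0.4186 -0.0895  0.2503] [-0.4894 -0.1653  1.9555 -0.      1.351  -0.6871] [ 1.0099 -1.0046 -0.1988] 1.1
```

Emit:
send_rows(dr=[[0,0,-1.6],[0,0,-3.2],[0,0,-4.8],[0,0,-6.4],[0,0,-8],[0,0,-9.6],[0,0,-10.3],[0,0,-10.3]], xyz=[[3,2,0],[6,4,0],[9,6,0],[12,8,1],[15,10,2.5],[17.9,11.8,4.5],[17.9,11.8,6.5],[17.9,11.8,7.5]], jaw=[0,0,0,0,0,0,0,0])

```text
time_s: 2.1
eef_pos: [0.499, 0.1072, 0.1737]
eef_rot: [-0.001, 0.149, 0.989, -0.0]
wrist_force: [0.3, -0.3, -0.3]
opening: -0.0
grasp_force: 0.0
```

```bash
python3 -c "
from h import *
import cv2
print(*goto(w(-.005,.019,.175),np.pi-.296))
im=ctrl.camera('scene')[130:340,240:460,::-1]
cv2.imwrite('pics/s1.png',cv2.convertScaleAbs(cv2.resize(im,None,fx=2.8,fy=2.8,interpolation=2),alpha=1.6))
for t in (.74,.6,.45,.3,.15,0):
  print(t,.064-.110*np.cos(t)+.002*np.sin(t)+.011,.079+.110*np.sin(t)+.002*np.cos(t))"
```

```text
[ 0.0546  0.1719 -0.1288] [-0.0078 -0.0243 -0.0349] [0.499  0.1072 0.1737] [-0.0212  0.1236  1.8371 -0.0001  1.1836 -1.2923] [ 0.2864 -0.3021 -0.2698] 2.1
0.74 -0.004882965636998381 0.15464860739655512
0.6 -0.01465763269327455 0.14276134330327325
0.45 -0.023179250190571998 0.12864710295694068
0.3 -0.029495973390493983 0.11341789571099857
0.15 -0.03346594230801744 0.097415736727968
0 -0.035 0.081
```

View pics/s1.png

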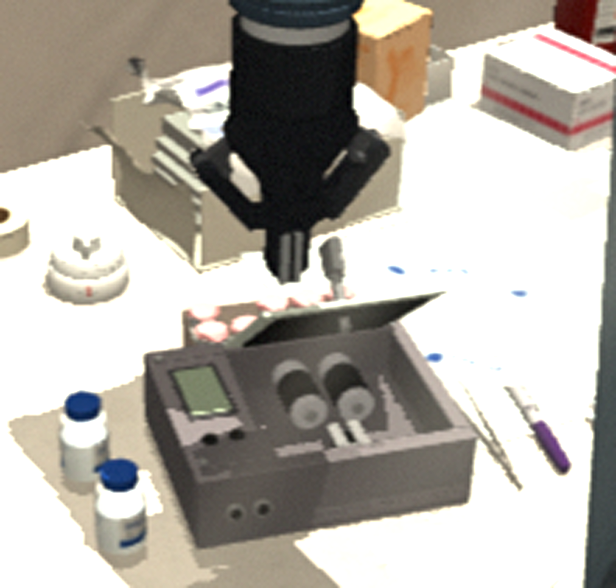

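Emit:
send_rows(dr=[[0,0,0],[0,0,0],[0,0,0],[0,0,0],[0,0,0],[0,0,0],[0,0,0],[0,0,0]], xyz=[[0,0.4,0.9],[0,0.4,1.9],[0.5,0.4,2.5],[1,0.4,3.1],[1.4,0.4,3.8],[1.8,0.4,4.5],[2.15,0.4,5.25],[2.45,0.4,6]], jaw=[0,0,0,0,0,0,0,0])

```text
time_s: 3.15
eef_pos: [0.4774, 0.118, 0.1148]
eef_rot: [-0.0, 0.149, 0.989, 0.0]
wrist_force: [-0.1, 0.3, 0.2]
opening: -0.004
grasp_force: 0.3
```

Emit:
send_rows(dr=[[0,0,0],[0,0,0],[0,0,0],[0,0,0],[0,0,0],[0,0,0],[0,0,0],[0,0,0]], xyz=[[0.2,0,0.6],[0.3,0,1.1],[0.4,0,1.6],[0.45,0,2],[0.5,0,2.4],[0.55,0,2.8],[0.55,0,3],[0.55,0,3.2]], jaw=[0,0,0,0,0,0,0,0])

```text
time_s: 4.15
eef_pos: [0.4725, 0.1195, 0.0832]
eef_rot: [-0.0, 0.149, 0.989, 0.0]
wrist_force: [0.2, 0.7, 0.6]
opening: -0.001
grasp_force: 0.2
```

```bash
python3 -c "
from h import *
import cv2
print(*goto(w(-.005,.019,.175),np.pi-.296))
im=ctrl.camera('scene')[180:330,270:430,::-1]
cv2.imwrite('pics/s2.png',cv2.convertScaleAbs(cv2.resize(im,None,fx=4,fy=4,interpolation=2),alpha=1.6))"
```

```text
[-2.8389 -0.2213 -9.1805] [ 0.0002 -0.0001 -0.0364] [0.4725 0.1195 0.0832] [ 0.0037  0.2161  1.9474  0.      0.9781 -1.2674] [0.2121 0.7416 0.6012] 4.15
```

View pics/s2.png

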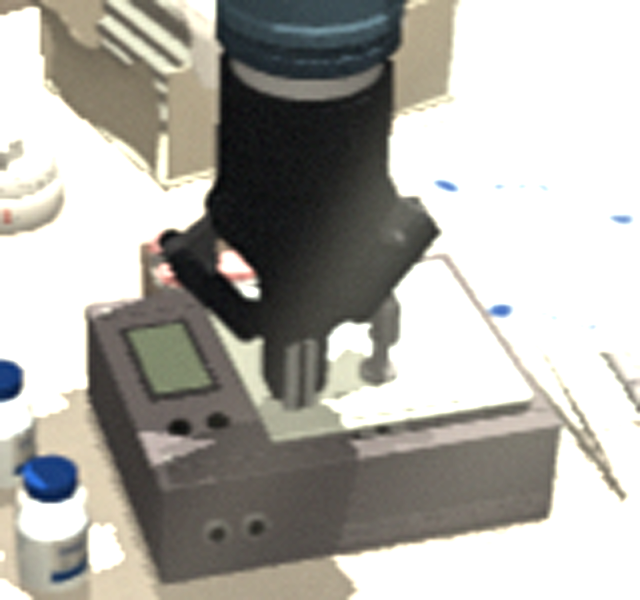

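The cover is almost shut under the finger, at about (300,400), and the stud at (382,345) is clear. I'll press on gently until I feel the stop.

Emit:
send_rows(dr=[[0,0,0],[0,0,0],[0,0,0],[0,0,0],[0,0,0],[0,0,0],[0,0,0],[0,0,0]], xyz=[[0,0,0.05],[0,0,0.1],[0,0,0.15],[0,0,0.2],[0,0,0.23],[0,0,0.23],[0,0,0.23],[0,0,0.23]], jaw=[0,0,0,0,0,0,0,0])

```text
time_s: 5.2
eef_pos: [0.4725, 0.1195, 0.081]
eef_rot: [0.0, 0.149, 0.989, 0.0]
wrist_force: [0.5, 0.5, 1.5]
opening: -0.003
grasp_force: 0.7
```

Emit:
send_rows(dr=[[0,0,0],[0,0,0],[0,0,0],[0,0,0],[0,0,0],[0,0,0],[0,0,0],[0,0,0]], xyz=[[0,0,0.03],[0,0,0.06],[0,0,0.09],[0,0,0.12],[0,0,0.15],[0,0,0.15],[0,0,0.15],[0,0,0.15]], jaw=[0,0,0,0,0,0,0,0])

```text
time_s: 6.2
eef_pos: [0.4726, 0.1196, 0.0808]
eef_rot: [-0.0, 0.149, 0.989, -0.0]
wrist_force: [-6.1, -0.3, 15.4]
opening: 0.001
grasp_force: 7.6
```

The cover is firmly shut, with the force jumping to 15 N at z 0.081. I'll lift away, move back so it's clear, open the jaw, and locate the stud.

Emit:
send_rows(dr=[[0,0,0],[0,0,0],[0,0,0],[0,0,0],[0,0,0],[0,0,0],[0,0,0],[0,0,0]], xyz=[[0,0,-2],[0,0,-5],[0,0,-8],[0,0,-11],[2,0,-12],[5,0,-12],[8,0,-12],[10,0,-12]], jaw=[0,0,0,0,20,50,70,70])

```text
time_s: 7.2
eef_pos: [0.3757, 0.1493, 0.1992]
eef_rot: [-0.0, 0.149, 0.989, 0.0]
wrist_force: [0.2, 0.1, -0.5]
opening: 0.7
grasp_force: 0.0
```

```bash
python3 -c "
from h import *
import cv2
print(*goto(w(-.024,-.023,.105),np.pi-.296))
P=[('grip',w(-.024,-.023,.097)),('top',w(-.024,-.023,.109)),('base',w(-.024,-.023,.062)),('covL',w(-.060,.040,.062)),('covR',w(-.060,-.086,.062))]
for n,x,y in(('top',320,225),('scene',290,215)):
  im=ctrl.camera(n)[y:y+100,x-20:x+100,::-1]
  cv2.imwrite('pics/z_%s.png'%n,cv2.convertScaleAbs(cv2.resize(im,None,fx=6,fy=6,interpolation=2),alpha=1.3))
  for k,p in P: print(n,k,(proj(n,p)-[x-20,y])*6)
a=cv2.imread('pics/z_top.png');b=cv2.imread('pics/z_scene.png')
cv2.imwrite('pics/z.png',cv2.resize(np.hstack([a,b])[:, :],(800,333)))"
```

```text
[-11.0843  -4.421    9.4222] [-0.    -0.002 -0.034] [0.3757 0.1493 0.1992] [ 0.0826 -0.1672  2.0652  0.0001  1.2437 -1.1886] [ 0.1501  0.1325 -0.4789] 7.2
top grip [270.6052 360.9578]
top top [271.0554 358.0191]
top base [269.3536 369.1285]
top covL [ 74.5727 416.2785]
top covR [411.3939 514.9912]
scene grip [571.0548 256.064 ]
scene top [573.1507 223.4046]
scene base [565.0814 349.1457]
scene covL [406.5347 450.6137]
scene covR [798.3745 384.03  ]
```

View pics/z_top.png

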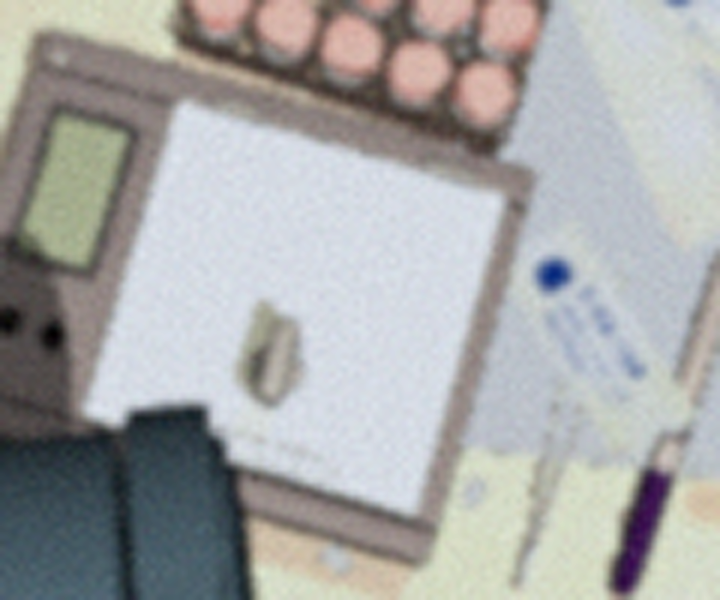

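View pics/z_scene.png

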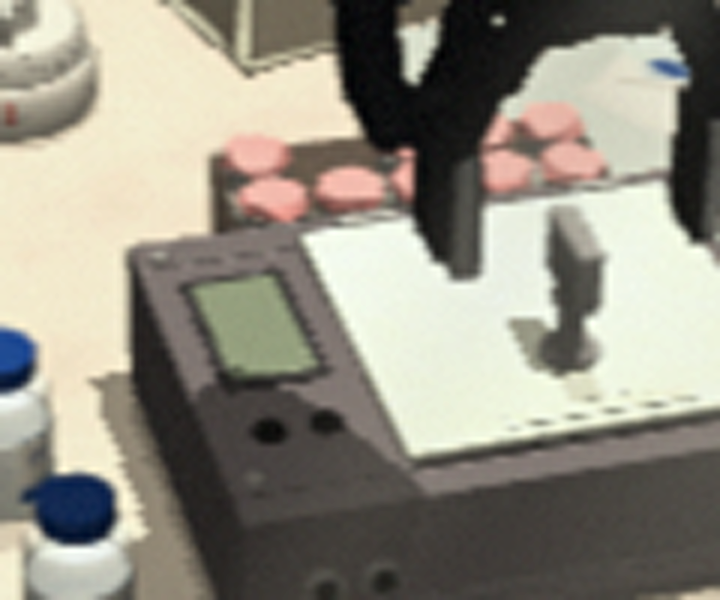

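```bash
python3 -c "
from h import *
t=lambda x,y:(300+x/6-.4,225+y/6-.4); s=lambda x,y:(270+x/6-.4,215+y/6-.4)
p,e=two(t(280,360),s(577,258)); print(p,e,w(-.024,-.023,.097))
print(plane('top',t(280,358),.105),plane('scene',s(577,258),.097))
for n,v in(('covL',[t(85,412),s(410,458)]),('covBL',[t(180,100),s(303,228)])): print(n,plane('top',v[0],.062),plane('scene',v[1],.062))
print('R',plane('top',t(420,515),.062),plane('top',t(507,195),.062))
print('model',w(-.060,.040,.062),w(.064,.04,.062),w(-.06,-.086,.062),w(.064,-.086,.062))
"
```

```text
[0.4698 0.0719 0.0955] 7.747145603734018e-05 [0.4685 0.0744 0.097 ]
[0.4697 0.0721 0.105 ] [0.4682 0.0733 0.097 ]
covL [0.4548 0.1422 0.062 ] [0.4503 0.1463 0.062 ]
covBL [0.5691 0.1063 0.062 ] [0.5695 0.1065 0.062 ]
R [0.4165 0.0224 0.062 ] [ 0.5317 -0.0127  0.062 ]
model [0.4525 0.1452 0.062 ] [0.5711 0.109  0.062 ] [0.4157 0.0246 0.062 ] [ 0.5343 -0.0115  0.062 ]
```

Emit:
send_rows(dr=[[0,0,0],[0,0,0],[0,0,0],[0,0,0],[0,0,0],[0,0,0],[0,0,0],[0,0,0]], xyz=[[-4,-2,0],[-8,-3.5,0],[-11.15,-4.65,0],[-11.15,-4.65,2],[-11.15,-4.65,4],[-11.15,-4.65,6.5],[-11.15,-4.65,9.4],[-11.15,-4.65,9.4]], jaw=[60,50,50,50,50,50,50,50])

```text
time_s: 8.3
eef_pos: [0.4684, 0.0715, 0.1034]
eef_rot: [-0.002, 0.15, 0.989, -0.0]
wrist_force: [-0.5, -0.1, -0.2]
opening: 0.497
grasp_force: 0.0
```

```bash
python3 -c "
from h import *
import cv2
print(*goto(np.array([.4690,.0723,.105]),np.pi-.296))
im=ctrl.camera('scene')[190:310,300:430,::-1]
cv2.imwrite('pics/s3.png',cv2.convertScaleAbs(cv2.resize(im,None,fx=5,fy=5,interpolation=2),alpha=1.5))"
```

```text
[-0.0309  0.0966 -0.1606] [-0.01   -0.045  -0.0399] [0.4684 0.0715 0.1034] [-0.0998  0.1548  1.9692 -0.0001  1.0224 -1.3703] [-0.4564 -0.0968 -0.1614] 8.3
```

View pics/s3.png

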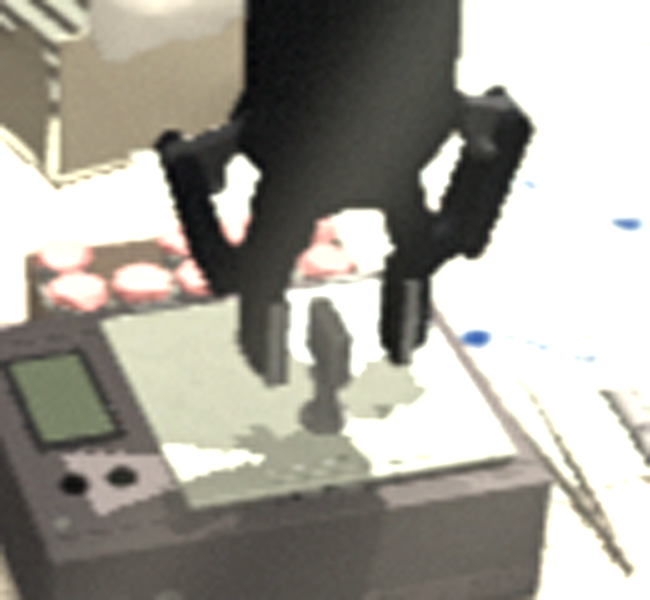

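Emit:
send_rows(dr=[[0,0,0],[0,0,0],[0,0,0],[0,0,0],[0,0,0],[0,0,0],[0,0,0],[0,0,0]], xyz=[[0,0,0],[0,0,0],[0,0,0],[0,0,0],[0,0,0],[0,0,0],[0,0,0],[0,0,0]], jaw=[35,25,15,5,0,0,0,0])

```text
time_s: 9.35
eef_pos: [0.4705, 0.0723, 0.1061]
eef_rot: [0.001, 0.149, 0.989, 0.001]
wrist_force: [2.2, 5.5, 4.1]
opening: 0.104
grasp_force: 60.5
```

Emit:
send_rows(dr=[[0,0,0],[0,0,0],[0,0,0],[0,0,0],[0,0,0],[0,0,0],[0,0,0],[0,0,0]], xyz=[[0,0.05,0.05],[0,0.05,0.1],[0,0.05,0.17],[0,0.05,0.25],[0,0.05,0.32],[0,0.05,0.4],[0,0.05,0.4],[0,0.05,0.4]], jaw=[0,0,0,0,0,0,0,0])

```text
time_s: 10.35
eef_pos: [0.4705, 0.0723, 0.1018]
eef_rot: [0.001, 0.149, 0.989, 0.0]
wrist_force: [2.2, 5.7, 5.1]
opening: 0.102
grasp_force: 60.6
```

Emit:
send_rows(dr=[[0,0,0],[0,0,0],[0,0,0],[0,0,0],[0,0,0],[0,0,0],[0,0,0],[0,0,0]], xyz=[[0,-0.05,0.05],[0,-0.05,0.1],[0,-0.05,0.15],[0,-0.05,0.2],[0,-0.05,0.22],[0,-0.05,0.22],[0,-0.05,0.22],[0,-0.05,0.22]], jaw=[0,0,0,0,0,0,0,0])

```text
time_s: 11.35
eef_pos: [0.4704, 0.0722, 0.0997]
eef_rot: [0.001, 0.149, 0.989, 0.001]
wrist_force: [3.0, 6.8, 5.0]
opening: 0.1
grasp_force: 60.7
```

Emit:
send_rows(dr=[[0,0,0],[0,0,0],[0,0,0],[0,0,0],[0,0,0],[0,0,0],[0,0,0],[0,0,0]], xyz=[[0,0.03,0.01],[0,0.06,0.02],[0,0.1,0.03],[0,0.1,0.04],[0,0.1,0.05],[0,0.1,0.06],[0,0.1,0.06],[0,0.1,0.06]], jaw=[0,0,0,0,0,0,0,0])

```text
time_s: 12.35
eef_pos: [0.4704, 0.0725, 0.0989]
eef_rot: [0.0, 0.149, 0.989, -0.0]
wrist_force: [5.1, 1.7, 4.3]
opening: 0.101
grasp_force: 60.7
```

Emit:
send_rows(dr=[[0,0,0],[0,0,0],[0,0,0],[0,0,0],[0,0,0],[0,0,0],[0,0,0],[0,0,0]], xyz=[[-0.02,0.03,0.01],[-0.04,0.04,0.02],[-0.05,0.04,0.03],[-0.05,0.04,0.04],[-0.05,0.04,0.05],[-0.05,0.04,0.06],[-0.05,0.04,0.06],[-0.05,0.04,0.06]], jaw=[0,0,0,0,0,0,0,0])

```text
time_s: 13.35
eef_pos: [0.4705, 0.0726, 0.098]
eef_rot: [-0.0, 0.149, 0.989, -0.0]
wrist_force: [3.5, 0.6, 4.2]
opening: 0.103
grasp_force: 60.7
```

Emit:
send_rows(dr=[[0,0,0],[0,0,0],[0,0,0],[0,0,0],[0,0,0],[0,0,0],[0,0,0],[0,0,0]], xyz=[[-0.02,0,0.01],[-0.04,0,0.02],[-0.04,0,0.03],[-0.04,0,0.04],[-0.04,0,0.05],[-0.04,0,0.06],[-0.04,0,0.06],[-0.04,0,0.06]], jaw=[0,0,0,0,0,0,0,0])

```text
time_s: 14.35
eef_pos: [0.4706, 0.0725, 0.0973]
eef_rot: [-0.0, 0.149, 0.989, -0.0]
wrist_force: [2.0, 0.1, 5.0]
opening: 0.104
grasp_force: 60.7
```

Emit:
send_rows(dr=[[0,0,0],[0,0,0],[0,0,0],[0,0,0],[0,0,0],[0,0,0],[0,0,0],[0,0,0]], xyz=[[-0.02,0,0.01],[-0.03,0,0.02],[-0.03,0,0.03],[-0.03,0,0.04],[-0.03,0,0.05],[-0.03,0,0.06],[-0.03,0,0.06],[-0.03,0,0.06]], jaw=[0,0,0,0,0,0,0,0])

```text
time_s: 15.35
eef_pos: [0.4706, 0.0725, 0.0966]
eef_rot: [-0.001, 0.149, 0.989, -0.0]
wrist_force: [1.3, 0.0, 5.4]
opening: 0.103
grasp_force: 60.7
```

Emit:
send_rows(dr=[[0,0,0],[0,0,0],[0,0,0],[0,0,0],[0,0,0],[0,0,0],[0,0,0],[0,0,0]], xyz=[[0,0,0.01],[0,0,0.02],[0,0,0.03],[0,0,0.04],[0,0,0.05],[0,0,0.06],[0,0,0.06],[0,0,0.06]], jaw=[0,0,0,0,0,0,0,0])

```text
time_s: 16.35
eef_pos: [0.4706, 0.0725, 0.096]
eef_rot: [-0.001, 0.149, 0.989, -0.0]
wrist_force: [2.5, 0.7, 5.2]
opening: 0.101
grasp_force: 60.8
```

Emit:
send_rows(dr=[[0,0,0],[0,0,0],[0,0,0],[0,0,0],[0,0,0],[0,0,0],[0,0,0],[0,0,0]], xyz=[[0,0,0.01],[0,0,0.02],[0,0,0.03],[0,0,0.04],[0,0,0.05],[0,0,0.06],[0,0,0.06],[0,0,0.06]], jaw=[0,0,0,0,0,0,0,0])

```text
time_s: 17.35
eef_pos: [0.4706, 0.0725, 0.0954]
eef_rot: [-0.001, 0.149, 0.989, -0.0]
wrist_force: [1.4, 1.0, 5.9]
opening: 0.106
grasp_force: 60.8
```

Emit:
send_rows(dr=[[0,0,0],[0,0,0],[0,0,0],[0,0,0],[0,0,0],[0,0,0],[0,0,0],[0,0,0]], xyz=[[0,0,0.01],[0,0,0.02],[0,0,0.03],[0,0,0.04],[0,0,0.05],[0,0,0.06],[0,0,0.06],[0,0,0.06]], jaw=[0,0,0,0,0,0,0,0])

```text
time_s: 18.35
eef_pos: [0.4706, 0.0725, 0.0948]
eef_rot: [-0.001, 0.149, 0.989, -0.0]
wrist_force: [1.5, 0.0, 5.6]
opening: 0.101
grasp_force: 60.8
```

Emit:
send_rows(dr=[[0,0,0],[0,0,0],[0,0,0],[0,0,0],[0,0,0],[0,0,0],[0,0,0],[0,0,0]], xyz=[[0,0,0.01],[0,0,0.02],[0,0,0.03],[0,0,0.04],[0,0,0.05],[0,0,0.06],[0,0,0.06],[0,0,0.06]], jaw=[0,0,0,0,0,0,0,0])

```text
time_s: 19.35
eef_pos: [0.4706, 0.0725, 0.0943]
eef_rot: [-0.001, 0.149, 0.989, -0.0]
wrist_force: [2.2, 0.6, 5.5]
opening: 0.102
grasp_force: 60.8
```

Emit:
send_rows(dr=[[0,0,0],[0,0,0],[0,0,0],[0,0,0],[0,0,0],[0,0,0],[0,0,0],[0,0,0]], xyz=[[0,0,0.01],[0,0,0.02],[0,0,0.03],[0,0,0.04],[0,0,0.05],[0,0,0.06],[0,0,0.06],[0,0,0.06]], jaw=[0,0,0,0,0,0,0,0])

```text
time_s: 20.35
eef_pos: [0.4706, 0.0725, 0.0936]
eef_rot: [-0.001, 0.149, 0.989, -0.0]
wrist_force: [0.9, 1.5, 6.1]
opening: 0.1
grasp_force: 60.8
```

Emit:
send_rows(dr=[[0,0,0],[0,0,0],[0,0,0],[0,0,0],[0,0,0],[0,0,0],[0,0,0],[0,0,0]], xyz=[[0,0,0.01],[0,0,0.02],[0,0,0.03],[0,0,0.04],[0,0,0.05],[0,0,0.06],[0,0,0.06],[0,0,0.06]], jaw=[0,0,0,0,0,0,0,0])

```text
time_s: 21.35
eef_pos: [0.4706, 0.0725, 0.0931]
eef_rot: [-0.001, 0.149, 0.989, -0.0]
wrist_force: [1.4, 0.4, 5.2]
opening: 0.101
grasp_force: 60.8
```

Emit:
send_rows(dr=[[0,0,0],[0,0,0],[0,0,0],[0,0,0],[0,0,0],[0,0,0],[0,0,0],[0,0,0]], xyz=[[0,0,0.01],[0,0,0.02],[0,0,0.03],[0,0,0.04],[0,0,0.05],[0,0,0.06],[0,0,0.06],[0,0,0.06]], jaw=[0,0,0,0,0,0,0,0])

```text
time_s: 22.35
eef_pos: [0.4706, 0.0725, 0.0925]
eef_rot: [-0.001, 0.149, 0.989, -0.0]
wrist_force: [1.6, 0.3, 6.3]
opening: 0.1
grasp_force: 60.8
```

Emit:
send_rows(dr=[[0,0,0],[0,0,0],[0,0,0],[0,0,0],[0,0,0],[0,0,0],[0,0,0],[0,0,0]], xyz=[[0,0,0.01],[0,0,0.02],[0,0,0.03],[0,0,0.04],[0,0,0.05],[0,0,0.06],[0,0,0.06],[0,0,0.06]], jaw=[0,0,0,0,0,0,0,0])

```text
time_s: 23.35
eef_pos: [0.4706, 0.0725, 0.0919]
eef_rot: [-0.001, 0.149, 0.989, -0.0]
wrist_force: [1.9, 0.2, 5.8]
opening: 0.102
grasp_force: 60.8
```

Emit:
send_rows(dr=[[0,0,0],[0,0,0],[0,0,0],[0,0,0],[0,0,0],[0,0,0],[0,0,0],[0,0,0]], xyz=[[0,0,0.01],[0,0,0.02],[0,0,0.03],[0,0,0.04],[0,0,0.05],[0,0,0.06],[0,0,0.06],[0,0,0.06]], jaw=[0,0,0,0,0,0,0,0])

```text
time_s: 24.35
eef_pos: [0.4706, 0.0725, 0.0913]
eef_rot: [-0.001, 0.149, 0.989, -0.0]
wrist_force: [1.3, 0.5, 6.4]
opening: 0.101
grasp_force: 60.8
```

Emit:
send_rows(dr=[[0,0,0],[0,0,0],[0,0,0],[0,0,0],[0,0,0],[0,0,0],[0,0,0],[0,0,0]], xyz=[[0,0,0.01],[0,0,0.02],[0,0,0.03],[0,0,0.04],[0,0,0.05],[0,0,0.06],[0,0,0.06],[0,0,0.06]], jaw=[0,0,0,0,0,0,0,0])

```text
time_s: 25.35
eef_pos: [0.4706, 0.0725, 0.0907]
eef_rot: [-0.001, 0.149, 0.989, -0.0]
wrist_force: [1.6, 0.6, 7.5]
opening: 0.102
grasp_force: 60.8
```

Emit:
send_rows(dr=[[0,0,0],[0,0,0],[0,0,0],[0,0,0],[0,0,0],[0,0,0],[0,0,0],[0,0,0]], xyz=[[0,0,0.01],[0,0,0.01],[0,0,0.02],[0,0,0.02],[0,0,0.03],[0,0,0.03],[0,0,0.03],[0,0,0.03]], jaw=[0,0,0,0,0,0,0,0])

```text
time_s: 26.35
eef_pos: [0.4706, 0.0725, 0.0904]
eef_rot: [-0.001, 0.149, 0.989, -0.0]
wrist_force: [1.5, 0.3, 6.7]
opening: 0.105
grasp_force: 60.9
```

Emit:
send_rows(dr=[[0,0,0],[0,0,0],[0,0,0],[0,0,0],[0,0,0],[0,0,0],[0,0,0],[0,0,0]], xyz=[[0,0,0.01],[0,0,0.02],[0,0,0.03],[0,0,0.04],[0,0,0.05],[0,0,0.05],[0,0,0.05],[0,0,0.05]], jaw=[0,0,0,0,0,0,0,0])

```text
time_s: 27.35
eef_pos: [0.4707, 0.0725, 0.0902]
eef_rot: [-0.001, 0.149, 0.989, -0.0]
wrist_force: [0.7, 1.2, 9.3]
opening: 0.104
grasp_force: 61.3
```

The force rose to 9.3 N with little travel, so the stud has met the rubber stop. I'll turn clockwise while holding the depth.

Emit:
send_rows(dr=[[0,0,0.8],[0,0,1.6],[0,0,2.4],[0,0,3.2],[0,0,4],[0,0,4.8],[0,0,5],[0,0,5]], xyz=[[0,0,0],[0,0,0],[0,0,0],[0,0,0],[0,0,0],[0,0,0],[0,0,0],[0,0,0]], jaw=[0,0,0,0,0,0,0,0])

```text
time_s: 28.35
eef_pos: [0.4701, 0.0718, 0.09]
eef_rot: [-0.001, 0.4, 0.917, -0.001]
wrist_force: [-2.3, -3.8, 10.7]
opening: 0.103
grasp_force: 61.4
```

```bash
python3 -c "
from h import *
o=ctrl.get_obs();print(o['wrist_force'],o['torque'],goto(np.zeros(3),np.pi-.296-1.42)[1],o['q'])"
```

```text
[-2.2669 -3.8097 10.6584] [-0.6513  0.2971 -0.0132] [-0.0344  0.0082  8.5294] [-0.0973  0.1817  1.9717 -0.0025  0.9911 -0.8439]
```

Emit:
send_rows(dr=[[0,0,0.8],[0,0,1.6],[0,0,2.4],[0,0,3.2],[0,0,4],[0,0,4.8],[0,0,5],[0,0,5]], xyz=[[0,-0.02,-0.02],[0,-0.04,-0.02],[0,-0.05,-0.02],[0,-0.06,-0.02],[0,-0.06,-0.02],[0,-0.06,-0.02],[0,-0.06,-0.02],[0,-0.06,-0.02]], jaw=[0,0,0,0,0,0,0,0])

```text
time_s: 29.35
eef_pos: [0.4692, 0.0714, 0.09]
eef_rot: [-0.001, 0.623, 0.782, -0.002]
wrist_force: [-2.8, -3.0, 10.3]
opening: 0.101
grasp_force: 61.5
```

```bash
python3 -c "
from h import *
o=ctrl.get_obs();print(o['wrist_force'],o['torque'],goto(np.zeros(3),np.pi-.296-1.42)[1],o['q'])"
```

```text
[-2.7618 -3.0318 10.2588] [-0.6968  0.5481 -0.0209] [-0.0416  0.0165  3.5303] [-0.0983  0.1804  1.9733 -0.0027  0.992  -0.3213]
```

Emit:
send_rows(dr=[[0,0,0.7],[0,0,1.4],[0,0,2.1],[0,0,2.8],[0,0,3.4],[0,0,3.7],[0,0,4],[0,0,4]], xyz=[[-0.01,-0.02,0],[-0.02,-0.04,0],[-0.03,-0.04,0],[-0.03,-0.04,0],[-0.03,-0.04,0],[-0.03,-0.04,0],[-0.03,-0.04,0],[-0.03,-0.04,0]], jaw=[0,0,0,0,0,0,0,0])

```text
time_s: 30.35
eef_pos: [0.4684, 0.0714, 0.0899]
eef_rot: [-0.001, 0.772, 0.636, -0.003]
wrist_force: [-4.0, -1.1, 10.6]
opening: 0.108
grasp_force: 62.0
```

```bash
python3 -c "
from h import *
o=ctrl.get_obs();print(o['wrist_force'],o['torque'],goto(np.zeros(3),np.pi-.296-1.42)[1],o['q'])"
```

```text
[-3.9828 -1.1484 10.5875] [-0.3112  0.7373  0.5717] [-0.0469  0.0228 -0.4575] [-0.0986  0.1795  1.9746 -0.0024  0.9925  0.0958]
```

The torque about z rose from about 0 to 0.57 N m, so the stud is at its end stop. I'll release it and withdraw.

Emit:
send_rows(dr=[[0,0,0],[0,0,0],[0,0,0],[0,0,0],[0,0,0],[0,0,0],[0,0,0],[0,0,0]], xyz=[[0,0,0],[0,0,0],[0,0,0],[0,0,0],[0,0,0],[0,0,-2],[0,0,-5],[0,0,-9]], jaw=[20,35,45,50,50,50,50,50])

```text
time_s: 31.35
eef_pos: [0.4697, 0.072, 0.1804]
eef_rot: [-0.001, 0.773, 0.635, -0.001]
wrist_force: [0.7, 0.1, 0.6]
opening: 0.498
grasp_force: 0.0
```

Emit:
send_rows(dr=[[0,0,0],[0,0,0],[0,0,0],[0,0,0],[0,0,0],[0,0,0],[0,0,0],[0,0,0]], xyz=[[0,-3,-2],[0,-6,-2],[0,-10,-2],[0,-12,-2],[0,-12,-2],[0,-12,-2],[0,-12,-2],[0,-12,-2]], jaw=[50,50,50,50,50,50,50,50])

```text
time_s: 32.35
eef_pos: [0.3532, 0.095, 0.2002]
eef_rot: [-0.0, 0.773, 0.635, -0.0]
wrist_force: [-0.4, -0.2, 0.8]
opening: 0.502
grasp_force: 0.0
```

```bash
python3 -c "
from h import *
import cv2
x,y=290,215
im=[cv2.resize(ctrl.camera(n)[y:y+110,x:x+130,::-1],None,fx=f,fy=f,interpolation=2) for n,f in(('top',3),('scene',3))]
cv2.imwrite('pics/end.png',cv2.convertScaleAbs(np.hstack(im),alpha=1.4))
for h in(.097,.083): print(h,[(proj(n,[.4698,.0722,h])-[x,y])*3 for n in('top','scene')])
print(ctrl.get_obs()['wrist_force'])"
```

```text
0.097 [array([168.4167, 208.6232]), array([227.1746, 125.9531])]
0.083 [array([168.1168, 210.3183]), array([225.9584, 144.7424])]
[-0.9908  0.4897  0.1476]
```

View pics/end.png

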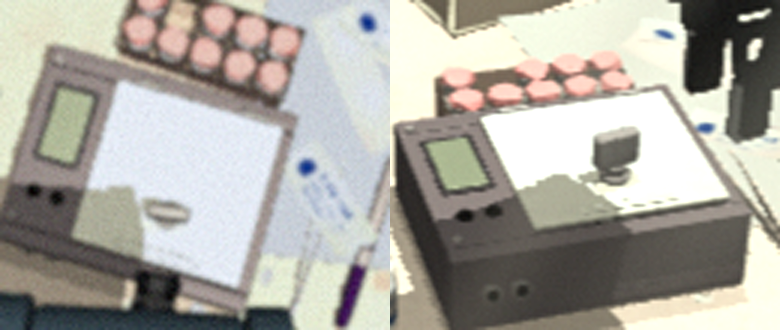

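In the final picture the cover is shut and the wing lies along the hinge. Its centre in the scene view, at (227,148) in that panel, matches the pushed-in height (row 145) and not the fully out one (row 126), so it has stayed in.

```bash
python3 -c "
from bench import ctrl
print(ctrl.hand_in())"
```

```text
the job is handed in; nothing more can be done
None
```

The job is handed in: the cover is shut, and the stud was pushed in to its rubber stop, turned clockwise to its end, and stayed in after release, with the arm clear at about 32 s.

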